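# Point out the urgent sample and its well, then confirm

## Robot

A 7-joint arm with a two-finger parallel gripper is mounted at the origin on the work surface. World frame = base frame: x ahead of the robot, y to its left, z up, the work surface at z = 0. Lengths are in m, angles in rad, forces in N, time in s.
With the tool pointing down it reaches from about 0.4 to 0.9 m from the base axis. Payload 5.6 kg.
Tool frame: the origin (TCP) lies between the finger pads, 19 mm behind the fingertips; this is the grasp point; z points along the fingers, y is the line along which they close (so a half turn about z gives the same grasp; the last joint's range is limited). The gripper opens to 92 mm and grips with 3 to 60 N. Pads are 20 mm wide; open, the fingers measure 128 mm over their backs; the gripper's body (75 mm by 189 mm) begins 69 mm behind the grasp point.
Start: joints at [-1.147, 0.468, -0.012, 1.603, 0.006, 1.071, -0.056], TCP at [0.293, 0.58, 0.233] pointing down, gripper open.
Joint ranges: [-2.53, 2.53], [-0.31, 2.02], [-1.57, 1.55], [0.28, 2.44], [-1.29, 4.43], [0.15, 1.84], [-2.92, 2.92]. Speed limits (rad/s): [2.57, 2.57, 3.14, 3.14, 3.14, 3.14, 3.14].

## Interface

Orientations are given as [roll, pitch, yaw] about the fixed x, y, z axes, in that order (R = Rz(yaw) Ry(pitch) Rx(roll)).
In Python, from rig import bot gives the robot as it stands.
- The arm moves only by the shell command python3 -m creep 'ROWS' [FORCE]. ROWS is JSON, a list of rows, each an object of numbers: "hand": the finger opening in m, from 0 to 0.0919; "x", "y", "z": the shift along the world's x, y, z in m; "wx", "wy", "wz": the turn, a rotation vector about the world's x, y, z in degrees. In form: [{"hand": .., "x": .., "y": .., "z": .., "wx": .., "wy": .., "wz": ..}, ...]. A call has 1 to 5 rows; each row is the pose to reach, as a shift and turn from the pose commanded when the call began; what a row does not reach only later rows make up. A row lasts 1/12 s, in which the tool goes at most 41.7 mm and 7.16 degrees, less where a joint would pass 70% of its speed; a pose out of reach is approached as far as the arm can. A call with a gripper value outside its range is refused whole. The fingers move at their own pace and stop on an object; FORCE is the grip in N (left out, the last holds). Time passes only in rows, so rows that repeat a pose let the fingers close. It gives the time, the measured TCP pose, the force, the opening and the grip force at its end, in the units of the state.
- bot.read_state(): the state, without advancing time (a new reading comes with each control period).
- bot.grab_frame(name): name is "scene" or "top" or "wrist"; returns (picture, depth): 400x640x3 uint8, blue, green, red; 400x640 float32, m along the optical axis (not along the pixel's ray), 0 where there is no reading.
- bot.camera_params(name): a dict with "K" (3x3 intrinsics, pixels), "k1" (the pictures are not rectified: a ray, as slopes to the right and down, at radius r is drawn at 1 + k1 r^2 times it, then the intrinsics apply), "world_from_camera" (4x4, takes a point from camera to world coordinates); the wrist camera has in their place "T_tool_cam" (4x4, takes a point from camera to tool coordinates, whose origin is the TCP and whose axes are the flange's). Camera axes: x right, y up, looking along -z (the intrinsics and any distortion apply to the point x, -y, -z); pixel columns grow to the right and rows downward; lengths in m; the calibration is good to about 2 mm. A picture is of the moment at which its call begins: read the wrist's pose just before it. camera_params takes no time and is no camera call.
- bot.hand_in(): hands the job in; it is judged then, once.
The state is a dict: "time": time; "qpos": joint angles; "joint_velocities": joint speeds; "joint_efforts": joint torques, N m; "tcp_pos": TCP position; "tcp_rot": TCP orientation; "force": force on the tool from outside, world axes, zero at the start; "torque": the same for the moment, N m; "width": finger opening in m; "gripper_force": force on a finger pad.
Only numpy, scipy, OpenCV 4.12 (cv2) and the standard library are available. Lean on these libraries where they do the work, as an engineer would, in place of code of your own. Each camera call takes 0.05 s, during which the arm holds its last target. There are 200 camera calls.

## Task

Show the bench camera which sample goes where: point down at the red-capped tube with the fingertips just above its cap (within about 4 cm), stay there for two seconds, then point in the same way at the blue-ringed well of the heater block for two seconds, then press the green button fully down to confirm. Do not point at (dip low over) any other tube or the other well, do not press the red button, and do not touch the tubes, the rack, the heater or the jar; nothing is picked up.

Things in the scene. Friction and masses are not known exactly. Their poses are not given: they have to be found in the camera images.
- rack: Solid blue plastic rack block, 60 x 170 x 50 mm (x, y, z), fixed to the bench; four 40 mm deep holes in one row along its y axis, 40 mm apart. Origin at the centre of its underside. The tubes' cap tops stand 95 mm above the bench.
- heater: Dry-block heater, fixed to the bench: white housing 110 x 130 x 40 mm (x, y, z) with an aluminium insert 60 x 110 x 25 mm on top (upper face 65 mm above the bench) that has two open wells, 18 mm across and 22 mm deep, side by side along its y axis, 60 mm apart. Each well is marked by a collar, one blue and one white. Origin at the centre of its underside.
- blue_collar: The blue ring around one of the two wells, 34 mm outside, 22 mm inside, 4 mm tall, fixed. Origin at the centre of its underside. It may be on either well.
- blue_well (a point): Centre of the mouth of the blue-ringed well, level with the top of the blue ring, 69 mm above the bench.
- white_collar: The white ring around the other well; same size as the blue one.
- white_well (a point): Centre of the mouth of the white-ringed well, level with the top of the white ring.
- green_top (a point): Centre of the top of the green push button: a cap 34 mm across, on a fixed grey box 70 x 70 x 34 mm; 49 mm above the bench while up, 41 mm when pressed home.
- green_button (a joint): Travel of the green button in m: 0 up, 0.008 fully down. It goes down under about 3 N and stays down (latches) when released.
- red_top (a point): Centre of the top of the red push button, of the same make as the green one, on its own grey box.
- red_button (a joint): Travel of the red button in m: 0 up, 0.008 fully down; it also latches.
- jar: Closed pale specimen jar with a paper label and a white lid, 56 mm across and 70 mm tall, standing loose on the bench. Origin at the centre of its underside.
- red_tube: A closed blood tube with a red cap, standing in the rack: glass body 13 mm across, cap 17 mm across and 19 mm tall, 85 mm tall overall. It weighs about 20 g and stands loosely in its hole. Origin at the centre of its underside, z up. Which hole it stands in varies.
- red_cap (a point): Centre of the top of the red cap; z along the tube, up.
- purple_tube: A closed blood tube with a purple cap, standing in the rack: glass body 13 mm across, cap 17 mm across and 19 mm tall, 85 mm tall overall. It weighs about 20 g and stands loosely in its hole. Origin at the centre of its underside, z up. Which hole it stands in varies.
- purple_cap (a point): Centre of the top of the purple cap; z along the tube, up.
- yellow_tube: A closed blood tube with a yellow cap, standing in the rack: glass body 13 mm across, cap 17 mm across and 19 mm tall, 85 mm tall overall. It weighs about 20 g and stands loosely in its hole. Origin at the centre of its underside, z up. Which hole it stands in varies.
- yellow_cap (a point): Centre of the top of the yellow cap; z along the tube, up.
- grey_tube: A closed blood tube with a grey cap, standing in the rack: glass body 13 mm across, cap 17 mm across and 19 mm tall, 85 mm tall overall. It weighs about 20 g and stands loosely in its hole. Origin at the centre of its underside, z up. Which hole it stands in varies.
- grey_cap (a point): Centre of the top of the grey cap; z along the tube, up.

How it is judged:
By the outcome, as a careful person would: the job done as asked, in the order asked, and still so for the second after the job is handed in, with the robot touching nothing.
It also fails if it takes over 48 s, if anything falls off the work surface, if the arm or the gripper's body presses on something with over 40 N, if the wrist force passes 120 N, or if a joint passes its speed limit or range.

## Working session

There is one attempt and no reset: what is moved stays moved. The work goes in short steps, Python scripts to look and compute and a shell command to move; the robot and the scene stay as the last step left them, time stands still between calls to the robot, and variables do not carry over. Pictures are saved under pics/ and viewed, at most 10 in all, crops included, and the job is handed in when it is done.

```bash
mkdir -p pics
cat > h.py <<'E'
from rig import bot
import numpy as np, cv2
def px(name,pts,depth,z=None):
    c=bot.camera_params(name);K=np.array(c["K"]);T=np.array(c["world_from_camera"]);k=c["k1"]
    out=[]
    for u,v in pts:
        d=np.array([(u-K[0,2])/K[0,0],(v-K[1,2])/K[1,1]]);s=d.copy()
        for _ in range(20): s=d/(1+k*(s@s))
        ray=T[:3,:3]@np.array([s[0],-s[1],-1]);o=T[:3,3]
        t=depth[int(v),int(u)] if z is None else (z-o[2])/ray[2]
        out.append(o+t*ray)
    return np.array(out)
E
python3 - <<'E'
from h import *
for n in("top","scene"):
    p,d=bot.grab_frame(n);cv2.imwrite(f"pics/{n}1.png",p);np.save(n+"_d.npy",d)
s=bot.read_state();print(s["time"],s["tcp_pos"],s["tcp_rot"],s["width"])
E
```

```text
0.1 [0.29235104 0.58000588 0.2324327 ] [-3.14001912e+00  1.24161508e-04  2.67480582e+00] 0.09184503391226576
```

View pics/top1.png

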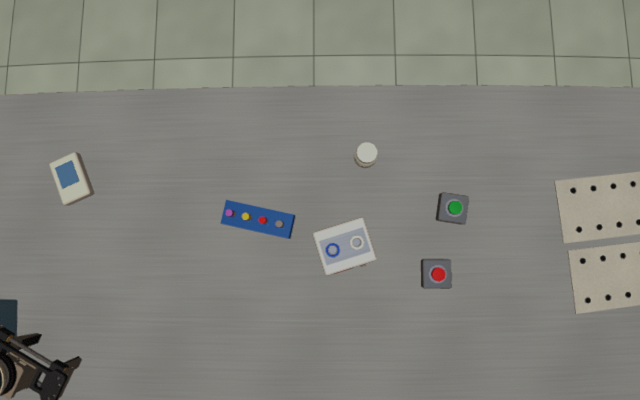

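View pics/scene1.png

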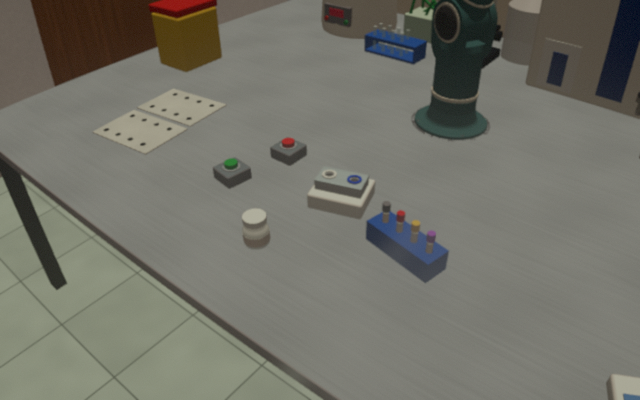

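The top view shows the caps in a row: purple (229,213), yellow (245,216), red (263,220), grey (280,224). The blue ring is at (333,250), white ring (357,242), green button (455,208), red button (438,274) and jar (366,153).

Run:
```python
from h import *
p=cv2.imread("pics/top1.png");d=np.load("top_d.npy")
cv2.imwrite("pics/crop.png",cv2.resize(p[185:285,215:475],None,fx=3,fy=3,interpolation=cv2.INTER_CUBIC))
for n,uv,z in [("purple",(229,213),.095),("yellow",(245,216),.095),("red",(263,220),.095),("grey",(280,224),.095),("blue",(333,250),.069),("white",(357,242),.069),("green",(455,208),.049),("redb",(438,274),.049),("jar",(366,153),.07)]:
    print(n,px("top",[uv],d,z).round(4),px("top",[uv],d).round(4))
print(px("top",[(100,250)],d))
```

```text
purple [[0.5826 0.2443 0.095 ]] [[0.5825 0.2441 0.0959]]
yellow [[0.5755 0.2067 0.095 ]] [[0.5756 0.2073 0.0922]]
red [[0.566  0.1647 0.095 ]] [[0.5659 0.1644 0.0969]]
grey [[0.5566 0.1252 0.095 ]] [[0.5565 0.125  0.0964]]
blue [[0.4957 0.0031 0.069 ]] [[0.4951 0.0031 0.0433]]
white [[ 0.5142 -0.0535  0.069 ]] [[ 0.514  -0.0549  0.0434]]
green [[ 0.5943 -0.2925  0.049 ]] [[ 0.5944 -0.2929  0.0476]]
redb [[ 0.4364 -0.2476  0.049 ]] [[ 0.4364 -0.2477  0.0489]]
jar [[ 0.7259 -0.0772  0.07  ]] [[ 0.7259 -0.0772  0.0699]]
[[0.49398109 0.60207011 0.0036225 ]]
```

View pics/crop.png

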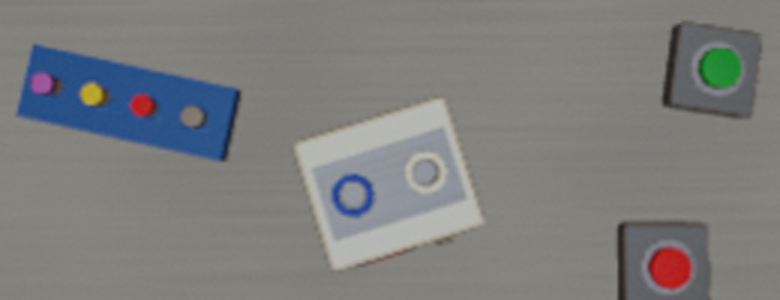

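The positions agree with the stated heights and spacings: caps about 40 mm apart, wells 59.5 mm apart. I'll close the fingers and travel high towards the red cap.

```bash
python3 -m creep '[{"hand":0,"x":0.01,"y":-0.015},{"hand":0,"x":0.03,"y":-0.045},{"hand":0,"x":0.05,"y":-0.075},{"hand":0,"x":0.07,"y":-0.105},{"hand":0,"x":0.09,"y":-0.135}]' 5
python3 -m creep '[{"hand":0,"x":0.02,"y":-0.03},{"hand":0,"x":0.04,"y":-0.06},{"hand":0,"x":0.06,"y":-0.09},{"hand":0,"x":0.08,"y":-0.12},{"hand":0,"x":0.1,"y":-0.15}]'
python3 -m creep '[{"hand":0,"x":0.02,"y":-0.03},{"hand":0,"x":0.04,"y":-0.06},{"hand":0,"x":0.06,"y":-0.09},{"hand":0,"x":0.075,"y":-0.12},{"hand":0,"x":0.083,"y":-0.13}]'
```

```text
validation failed for argument at $[0]...
validation failed for argument at $[0]...
validation failed for argument at $[0]...
```

Rows may need every key, so I'll test with one call.

```bash
python3 -m creep '[{"hand":0,"x":0.01,"y":-0.015,"z":0,"wx":0,"wy":0,"wz":0},{"hand":0,"x":0.03,"y":-0.045,"z":0,"wx":0,"wy":0,"wz":0},{"hand":0,"x":0.05,"y":-0.075,"z":0,"wx":0,"wy":0,"wz":0},{"hand":0,"x":0.07,"y":-0.105,"z":0,"wx":0,"wy":0,"wz":0},{"hand":0,"x":0.09,"y":-0.135,"z":0,"wx":0,"wy":0,"wz":0}]' 5
```

```text
time: 0.52
tcp_pos: [0.3837, 0.4425, 0.233]
tcp_rot: [-3.141, 0.0, 2.674]
force: [-0.1, 0.5, -0.5]
width: 0.0603
gripper_force: 0.0
```

```bash
python3 -m creep '[{"hand":0,"x":0.02,"y":-0.03,"z":0,"wx":0,"wy":0,"wz":0},{"hand":0,"x":0.04,"y":-0.06,"z":0,"wx":0,"wy":0,"wz":0},{"hand":0,"x":0.06,"y":-0.09,"z":0,"wx":0,"wy":0,"wz":0},{"hand":0,"x":0.08,"y":-0.12,"z":0,"wx":0,"wy":0,"wz":0},{"hand":0,"x":0.1,"y":-0.15,"z":0,"wx":0,"wy":0,"wz":0}]'
python3 -m creep '[{"hand":0,"x":0.02,"y":-0.03,"z":0,"wx":0,"wy":0,"wz":0},{"hand":0,"x":0.04,"y":-0.06,"z":0,"wx":0,"wy":0,"wz":0},{"hand":0,"x":0.06,"y":-0.09,"z":0,"wx":0,"wy":0,"wz":0},{"hand":0,"x":0.075,"y":-0.115,"z":0,"wx":0,"wy":0,"wz":0},{"hand":0,"x":0.082,"y":-0.1275,"z":0,"wx":0,"wy":0,"wz":0}]'
python3 - <<'E'
from h import *
s=bot.read_state();print(s["time"],s["tcp_pos"],s["width"])
from scipy.spatial.transform import Rotation as R
c=bot.camera_params("wrist");T=np.array(c["T_tool_cam"]);W=np.eye(4);W[:3,:3]=R.from_euler("xyz",s["tcp_rot"]).as_matrix();W[:3,3]=s["tcp_pos"]
M=np.linalg.inv(W@T);K=np.array(c["K"])
p,d=bot.grab_frame("wrist")
for P in [(.566,.165,.095),(.4957,.0031,.069),(*s["tcp_pos"][:2],.095)]:
    q=M@np.r_[P,1];a=np.array([q[0],-q[1]])/-q[2];a*=1+c["k1"]*(a@a);print(P,a*[K[0,0],K[1,1]]+K[:2,2])
cv2.imwrite("pics/w1.png",p)
E
```

```text
time: 0.93
tcp_pos: [0.4833, 0.2923, 0.2333]
tcp_rot: [-3.141, 0.0, 2.674]
force: [0.2, -0.2, 0.4]
width: 0.0272
gripper_force: 0.0
time: 1.35
tcp_pos: [0.5663, 0.1616, 0.2332]
tcp_rot: [-3.14, 0.002, 2.668]
force: [-0.1, 0.5, -0.4]
width: 0.0004
gripper_force: 0.0
1.35 [0.56632683 0.1615516  0.23319047] 0.00041033341010024275
(0.566, 0.165, 0.095) [319.09752001 188.1927068 ]
(0.4957, 0.0031, 0.069) [135.87147679 193.04876169]
(np.float64(0.5663268306093342), np.float64(0.16155160030620516), 0.095) [315.71248503 190.28352737]
```

View pics/w1.png

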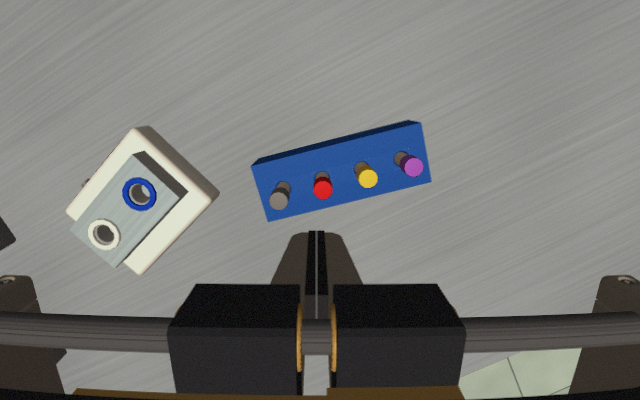

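In the wrist view the red cap is at (322,188), against a prediction of (319,188). The blue ring is at (139,194), against (136,193). That is about 2 mm off, within calibration. I'll descend to about 20 mm above the cap and dwell.

```bash
python3 -m creep '[{"hand":0,"x":0,"y":0.002,"z":-0.02,"wx":0,"wy":0,"wz":0},{"hand":0,"x":0,"y":0.002,"z":-0.045,"wx":0,"wy":0,"wz":0},{"hand":0,"x":0,"y":0.002,"z":-0.07,"wx":0,"wy":0,"wz":0},{"hand":0,"x":0,"y":0.002,"z":-0.09,"wx":0,"wy":0,"wz":0},{"hand":0,"x":0,"y":0.002,"z":-0.1,"wx":0,"wy":0,"wz":0}]'
for i in 1; do python3 -m creep '[{"hand":0,"x":0,"y":0,"z":0,"wx":0,"wy":0,"wz":0},{"hand":0,"x":0,"y":0,"z":0,"wx":0,"wy":0,"wz":0}]'; done
python3 - <<'E'
from h import *
p,d=bot.grab_frame("wrist");cv2.imwrite("pics/w2.png",p)
p,d=bot.grab_frame("top");cv2.imwrite("pics/t2.png",cv2.resize(p[150:300,200:400],None,fx=3,fy=3))
E
```

```text
time: 1.82
tcp_pos: [0.5624, 0.1692, 0.1306]
tcp_rot: [-3.138, -0.003, 2.675]
force: [0.1, 0.3, -0.3]
width: 0.0003
gripper_force: 0.0
time: 1.98
tcp_pos: [0.5644, 0.1698, 0.1335]
tcp_rot: [-3.141, -0.0, 2.675]
force: [0.4, 0.1, 0.8]
width: 0.0006
gripper_force: 0.0
```

View pics/w2.png

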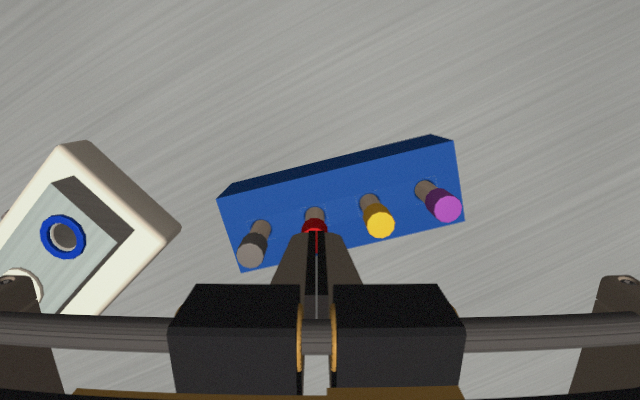

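The fingertips are directly over the red cap at (315,228). I'll dwell 2.5 s.

```bash
python3 -m creep '[{"hand":0,"x":0,"y":-0.001,"z":0,"wx":0,"wy":0,"wz":0},{"hand":0,"x":0,"y":-0.001,"z":0,"wx":0,"wy":0,"wz":0},{"hand":0,"x":0,"y":-0.001,"z":0,"wx":0,"wy":0,"wz":0},{"hand":0,"x":0,"y":-0.001,"z":0,"wx":0,"wy":0,"wz":0},{"hand":0,"x":0,"y":-0.001,"z":0,"wx":0,"wy":0,"wz":0}]'
python3 -m creep '[{"hand":0,"x":0,"y":0,"z":0,"wx":0,"wy":0,"wz":0},{"hand":0,"x":0,"y":0,"z":0,"wx":0,"wy":0,"wz":0},{"hand":0,"x":0,"y":0,"z":0,"wx":0,"wy":0,"wz":0},{"hand":0,"x":0,"y":0,"z":0,"wx":0,"wy":0,"wz":0},{"hand":0,"x":0,"y":0,"z":0,"wx":0,"wy":0,"wz":0}]' >/dev/null
python3 -m creep '[{"hand":0,"x":0,"y":0,"z":0,"wx":0,"wy":0,"wz":0},{"hand":0,"x":0,"y":0,"z":0,"wx":0,"wy":0,"wz":0},{"hand":0,"x":0,"y":0,"z":0,"wx":0,"wy":0,"wz":0},{"hand":0,"x":0,"y":0,"z":0,"wx":0,"wy":0,"wz":0},{"hand":0,"x":0,"y":0,"z":0,"wx":0,"wy":0,"wz":0}]' >/dev/null
python3 -m creep '[{"hand":0,"x":0,"y":0,"z":0,"wx":0,"wy":0,"wz":0},{"hand":0,"x":0,"y":0,"z":0,"wx":0,"wy":0,"wz":0},{"hand":0,"x":0,"y":0,"z":0,"wx":0,"wy":0,"wz":0},{"hand":0,"x":0,"y":0,"z":0,"wx":0,"wy":0,"wz":0},{"hand":0,"x":0,"y":0,"z":0,"wx":0,"wy":0,"wz":0}]' >/dev/null
python3 -m creep '[{"hand":0,"x":0,"y":0,"z":0,"wx":0,"wy":0,"wz":0},{"hand":0,"x":0,"y":0,"z":0,"wx":0,"wy":0,"wz":0},{"hand":0,"x":0,"y":0,"z":0,"wx":0,"wy":0,"wz":0},{"hand":0,"x":0,"y":0,"z":0,"wx":0,"wy":0,"wz":0},{"hand":0,"x":0,"y":0,"z":0,"wx":0,"wy":0,"wz":0}]' >/dev/null
python3 -m creep '[{"hand":0,"x":0,"y":0,"z":0,"wx":0,"wy":0,"wz":0},{"hand":0,"x":0,"y":0,"z":0,"wx":0,"wy":0,"wz":0},{"hand":0,"x":0,"y":0,"z":0,"wx":0,"wy":0,"wz":0},{"hand":0,"x":0,"y":0,"z":0,"wx":0,"wy":0,"wz":0},{"hand":0,"x":0,"y":0,"z":0,"wx":0,"wy":0,"wz":0}]'
```

```text
time: 2.5
tcp_pos: [0.5646, 0.169, 0.1336]
tcp_rot: [3.141, 0.0, 2.675]
force: [1.1, 0.6, -0.2]
width: 0.0006
gripper_force: 0.0
time: 4.58
tcp_pos: [0.5646, 0.169, 0.1333]
tcp_rot: [3.142, 0.0, 2.675]
force: [0.3, -0.4, -0.2]
width: 0.0003
gripper_force: 0.0
```

Next: up, across high to the blue well, and check before descending.

```bash
python3 -m creep '[{"hand":0,"x":0,"y":0,"z":0.02,"wx":0,"wy":0,"wz":0},{"hand":0,"x":0,"y":0,"z":0.045,"wx":0,"wy":0,"wz":0},{"hand":0,"x":0,"y":0,"z":0.07,"wx":0,"wy":0,"wz":0},{"hand":0,"x":0,"y":0,"z":0.09,"wx":0,"wy":0,"wz":0},{"hand":0,"x":0,"y":0,"z":0.1,"wx":0,"wy":0,"wz":0}]'
python3 -m creep '[{"hand":0,"x":-0.008,"y":-0.02,"z":0,"wx":0,"wy":0,"wz":0},{"hand":0,"x":-0.02,"y":-0.045,"z":0,"wx":0,"wy":0,"wz":0},{"hand":0,"x":-0.03,"y":-0.07,"z":0,"wx":0,"wy":0,"wz":0},{"hand":0,"x":-0.04,"y":-0.095,"z":0,"wx":0,"wy":0,"wz":0},{"hand":0,"x":-0.05,"y":-0.12,"z":0,"wx":0,"wy":0,"wz":0}]'
python3 -m creep '[{"hand":0,"x":-0.008,"y":-0.02,"z":0,"wx":0,"wy":0,"wz":0},{"hand":0,"x":-0.014,"y":-0.034,"z":0,"wx":0,"wy":0,"wz":0},{"hand":0,"x":-0.018,"y":-0.044,"z":0,"wx":0,"wy":0,"wz":0},{"hand":0,"x":-0.018,"y":-0.044,"z":0,"wx":0,"wy":0,"wz":0},{"hand":0,"x":-0.018,"y":-0.044,"z":0,"wx":0,"wy":0,"wz":0}]'
python3 -m creep '[{"hand":0,"x":0,"y":0,"z":-0.015,"wx":0,"wy":0,"wz":0},{"hand":0,"x":0,"y":0,"z":-0.035,"wx":0,"wy":0,"wz":0},{"hand":0,"x":0,"y":0,"z":-0.05,"wx":0,"wy":0,"wz":0},{"hand":0,"x":0,"y":0,"z":-0.06,"wx":0,"wy":0,"wz":0},{"hand":0,"x":0,"y":0,"z":-0.06,"wx":0,"wy":0,"wz":0}]'
python3 - <<'E'
from h import *
p,d=bot.grab_frame("wrist");cv2.imwrite("pics/w3.png",p)
E
```

```text
time: 5.0
tcp_pos: [0.5657, 0.1693, 0.2362]
tcp_rot: [3.138, 0.003, 2.675]
force: [0.7, -0.3, 0.6]
width: 0.0004
gripper_force: 0.0
time: 5.42
tcp_pos: [0.5136, 0.0478, 0.2327]
tcp_rot: [-3.141, -0.001, 2.675]
force: [0.8, 0.2, 0.6]
width: 0.0005
gripper_force: 0.0
time: 5.83
tcp_pos: [0.4967, 0.0052, 0.2332]
tcp_rot: [3.141, -0.0, 2.674]
force: [0.8, 0.7, 0.3]
width: 0.0006
gripper_force: 0.0
time: 6.25
tcp_pos: [0.4955, 0.0061, 0.1712]
tcp_rot: [-3.14, -0.003, 2.677]
force: [-0.2, 0.2, 0.1]
width: 0.0001
gripper_force: 0.0
```

View pics/w3.png

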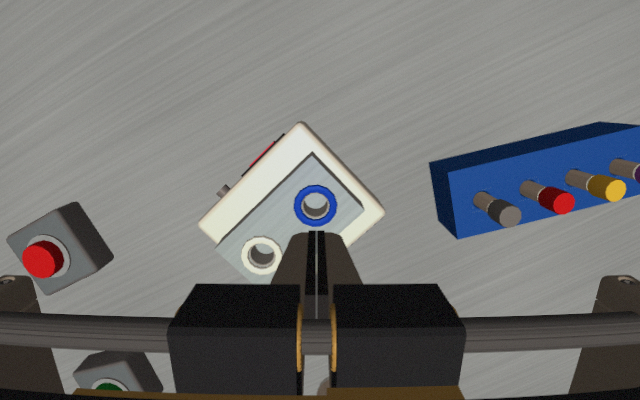

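The blue ring is at (316,205), centred on the fingers. I'll descend to about 20 mm above it and dwell 2.5 s.

```bash
python3 -m creep '[{"hand":0,"x":0,"y":0,"z":-0.015,"wx":0,"wy":0,"wz":0},{"hand":0,"x":0,"y":0,"z":-0.035,"wx":0,"wy":0,"wz":0},{"hand":0,"x":0,"y":0,"z":-0.055,"wx":0,"wy":0,"wz":0},{"hand":0,"x":0,"y":0,"z":-0.065,"wx":0,"wy":0,"wz":0},{"hand":0,"x":0,"y":0,"z":-0.065,"wx":0,"wy":0,"wz":0}]'
python3 -m creep '[{"hand":0,"x":0,"y":0,"z":0,"wx":0,"wy":0,"wz":0},{"hand":0,"x":0,"y":0,"z":0,"wx":0,"wy":0,"wz":0},{"hand":0,"x":0,"y":0,"z":0,"wx":0,"wy":0,"wz":0},{"hand":0,"x":0,"y":0,"z":0,"wx":0,"wy":0,"wz":0},{"hand":0,"x":0,"y":0,"z":0,"wx":0,"wy":0,"wz":0}]' >/dev/null
python3 -m creep '[{"hand":0,"x":0,"y":0,"z":0,"wx":0,"wy":0,"wz":0},{"hand":0,"x":0,"y":0,"z":0,"wx":0,"wy":0,"wz":0},{"hand":0,"x":0,"y":0,"z":0,"wx":0,"wy":0,"wz":0},{"hand":0,"x":0,"y":0,"z":0,"wx":0,"wy":0,"wz":0},{"hand":0,"x":0,"y":0,"z":0,"wx":0,"wy":0,"wz":0}]' >/dev/null
python3 -m creep '[{"hand":0,"x":0,"y":0,"z":0,"wx":0,"wy":0,"wz":0},{"hand":0,"x":0,"y":0,"z":0,"wx":0,"wy":0,"wz":0},{"hand":0,"x":0,"y":0,"z":0,"wx":0,"wy":0,"wz":0},{"hand":0,"x":0,"y":0,"z":0,"wx":0,"wy":0,"wz":0},{"hand":0,"x":0,"y":0,"z":0,"wx":0,"wy":0,"wz":0}]' >/dev/null
python3 -m creep '[{"hand":0,"x":0,"y":0,"z":0,"wx":0,"wy":0,"wz":0},{"hand":0,"x":0,"y":0,"z":0,"wx":0,"wy":0,"wz":0},{"hand":0,"x":0,"y":0,"z":0,"wx":0,"wy":0,"wz":0},{"hand":0,"x":0,"y":0,"z":0,"wx":0,"wy":0,"wz":0},{"hand":0,"x":0,"y":0,"z":0,"wx":0,"wy":0,"wz":0}]' >/dev/null
python3 -m creep '[{"hand":0,"x":0,"y":0,"z":0,"wx":0,"wy":0,"wz":0},{"hand":0,"x":0,"y":0,"z":0,"wx":0,"wy":0,"wz":0},{"hand":0,"x":0,"y":0,"z":0,"wx":0,"wy":0,"wz":0},{"hand":0,"x":0,"y":0,"z":0,"wx":0,"wy":0,"wz":0},{"hand":0,"x":0,"y":0,"z":0,"wx":0,"wy":0,"wz":0}]' >/dev/null
python3 -m creep '[{"hand":0,"x":0,"y":0,"z":0,"wx":0,"wy":0,"wz":0},{"hand":0,"x":0,"y":0,"z":0,"wx":0,"wy":0,"wz":0},{"hand":0,"x":0,"y":0,"z":0,"wx":0,"wy":0,"wz":0}]'
```

```text
time: 6.72
tcp_pos: [0.4958, 0.0053, 0.1071]
tcp_rot: [-3.14, -0.002, 2.675]
force: [-0.9, -0.1, 0.5]
width: 0.0006
gripper_force: 0.0
time: 9.05
tcp_pos: [0.4966, 0.0049, 0.1083]
tcp_rot: [3.142, 0.0, 2.675]
force: [-0.1, -1.3, 0.3]
width: 0.0002
gripper_force: 0.0
```

Now up and across to the green button.

```bash
python3 -m creep '[{"hand":0,"x":0,"y":0,"z":0.02,"wx":0,"wy":0,"wz":0},{"hand":0,"x":0,"y":0,"z":0.05,"wx":0,"wy":0,"wz":0},{"hand":0,"x":0,"y":0,"z":0.08,"wx":0,"wy":0,"wz":0},{"hand":0,"x":0,"y":0,"z":0.105,"wx":0,"wy":0,"wz":0},{"hand":0,"x":0,"y":0,"z":0.12,"wx":0,"wy":0,"wz":0}]'
python3 -m creep '[{"hand":0,"x":0.01,"y":-0.02,"z":0,"wx":0,"wy":0,"wz":0},{"hand":0,"x":0.02,"y":-0.05,"z":0,"wx":0,"wy":0,"wz":0},{"hand":0,"x":0.03,"y":-0.08,"z":0,"wx":0,"wy":0,"wz":0},{"hand":0,"x":0.04,"y":-0.11,"z":0,"wx":0,"wy":0,"wz":0},{"hand":0,"x":0.05,"y":-0.14,"z":0,"wx":0,"wy":0,"wz":0}]'
python3 -m creep '[{"hand":0,"x":0.01,"y":-0.03,"z":0,"wx":0,"wy":0,"wz":0},{"hand":0,"x":0.02,"y":-0.06,"z":0,"wx":0,"wy":0,"wz":0},{"hand":0,"x":0.03,"y":-0.09,"z":0,"wx":0,"wy":0,"wz":0},{"hand":0,"x":0.04,"y":-0.12,"z":0,"wx":0,"wy":0,"wz":0},{"hand":0,"x":0.046,"y":-0.145,"z":0,"wx":0,"wy":0,"wz":0}]'
python3 -m creep '[{"hand":0,"x":0.002,"y":-0.01,"z":-0.01,"wx":0,"wy":0,"wz":0},{"hand":0,"x":0.002,"y":-0.01,"z":-0.04,"wx":0,"wy":0,"wz":0},{"hand":0,"x":0.002,"y":-0.01,"z":-0.07,"wx":0,"wy":0,"wz":0},{"hand":0,"x":0.002,"y":-0.01,"z":-0.09,"wx":0,"wy":0,"wz":0},{"hand":0,"x":0.002,"y":-0.01,"z":-0.09,"wx":0,"wy":0,"wz":0}]'
python3 - <<'E'
from h import *
p,d=bot.grab_frame("wrist");cv2.imwrite("pics/w4.png",p);print(bot.read_state()["tcp_pos"])
E
```

```text
time: 9.47
tcp_pos: [0.4976, 0.0049, 0.2312]
tcp_rot: [3.139, 0.003, 2.675]
force: [0.6, -1.2, 0.3]
width: 0.0003
gripper_force: 0.0
time: 9.88
tcp_pos: [0.5468, -0.1363, 0.2285]
tcp_rot: [3.141, 0.0, 2.675]
force: [0.6, 0.5, -0.5]
width: 0.0005
gripper_force: 0.0
time: 10.3
tcp_pos: [0.593, -0.2823, 0.2281]
tcp_rot: [-3.141, 0.0, 2.674]
force: [0.6, -0.5, 1.0]
width: 0.0004
gripper_force: 0.0
time: 10.72
tcp_pos: [0.5913, -0.2872, 0.1325]
tcp_rot: [-3.142, -0.01, 2.675]
force: [-0.4, 0.1, 0.3]
width: 0.0006
gripper_force: 0.0
[ 0.59276882 -0.28816461  0.13532722]
```

View pics/w4.png

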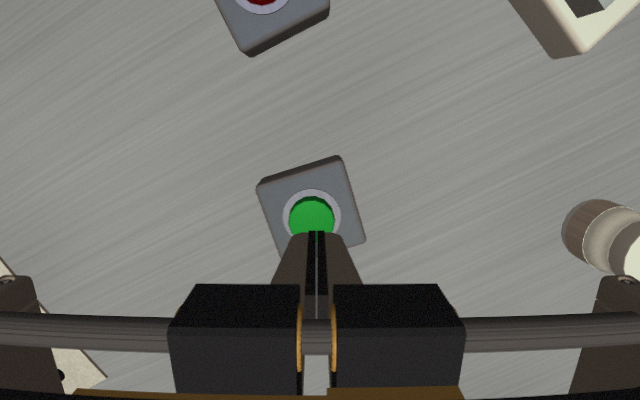

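The green cap centre is at (311,218), about 2 mm left of the fingers, so I'll nudge by −y. I'll descend to just above it and then press slowly.

```bash
python3 -m creep '[{"hand":0,"x":0,"y":-0.002,"z":-0.02,"wx":0,"wy":0,"wz":0},{"hand":0,"x":0,"y":-0.002,"z":-0.04,"wx":0,"wy":0,"wz":0},{"hand":0,"x":0,"y":-0.002,"z":-0.055,"wx":0,"wy":0,"wz":0},{"hand":0,"x":0,"y":-0.002,"z":-0.062,"wx":0,"wy":0,"wz":0},{"hand":0,"x":0,"y":-0.002,"z":-0.062,"wx":0,"wy":0,"wz":0}]'
python3 -m creep '[{"hand":0,"x":0,"y":0,"z":-0.003,"wx":0,"wy":0,"wz":0},{"hand":0,"x":0,"y":0,"z":-0.006,"wx":0,"wy":0,"wz":0},{"hand":0,"x":0,"y":0,"z":-0.009,"wx":0,"wy":0,"wz":0},{"hand":0,"x":0,"y":0,"z":-0.012,"wx":0,"wy":0,"wz":0},{"hand":0,"x":0,"y":0,"z":-0.012,"wx":0,"wy":0,"wz":0}]'
```

```text
time: 11.18
tcp_pos: [0.5941, -0.2913, 0.0753]
tcp_rot: [3.142, -0.002, 2.675]
force: [-0.2, -0.6, -0.2]
width: 0.0006
gripper_force: 0.0
time: 11.6
tcp_pos: [0.595, -0.2922, 0.0645]
tcp_rot: [3.141, 0.001, 2.675]
force: [0.1, -1.2, -0.4]
width: 0.0003
gripper_force: 0.0
```

```bash
python3 -m creep '[{"hand":0,"x":0,"y":0,"z":-0.001,"wx":0,"wy":0,"wz":0},{"hand":0,"x":0,"y":0,"z":-0.002,"wx":0,"wy":0,"wz":0},{"hand":0,"x":0,"y":0,"z":-0.003,"wx":0,"wy":0,"wz":0},{"hand":0,"x":0,"y":0,"z":-0.003,"wx":0,"wy":0,"wz":0}]'
python3 -m creep '[{"hand":0,"x":0,"y":0,"z":-0.001,"wx":0,"wy":0,"wz":0},{"hand":0,"x":0,"y":0,"z":-0.002,"wx":0,"wy":0,"wz":0},{"hand":0,"x":0,"y":0,"z":-0.002,"wx":0,"wy":0,"wz":0},{"hand":0,"x":0,"y":0,"z":-0.002,"wx":0,"wy":0,"wz":0}]'
```

```text
time: 11.93
tcp_pos: [0.5949, -0.2922, 0.0614]
tcp_rot: [3.142, 0.001, 2.675]
force: [1.4, -1.3, 1.6]
width: 0.0007
gripper_force: 0.9
time: 12.27
tcp_pos: [0.595, -0.2922, 0.0602]
tcp_rot: [3.141, 0.001, 2.675]
force: [-0.0, 0.3, 6.5]
width: 0.0005
gripper_force: 3.4
```

```bash
python3 -m creep '[{"hand":0,"x":0,"y":0,"z":-0.001,"wx":0,"wy":0,"wz":0},{"hand":0,"x":0,"y":0,"z":-0.002,"wx":0,"wy":0,"wz":0},{"hand":0,"x":0,"y":0,"z":-0.002,"wx":0,"wy":0,"wz":0},{"hand":0,"x":0,"y":0,"z":-0.002,"wx":0,"wy":0,"wz":0}]'
```

```text
time: 12.6
tcp_pos: [0.595, -0.2923, 0.06]
tcp_rot: [3.141, 0.001, 2.675]
force: [-4.1, 2.8, 18.9]
width: 0.0006
gripper_force: 9.2
```

The button is hard against its stop at TCP z = 0.060, which puts the tips at 41 mm, the pressed-home height. I'll retract and check.

```bash
python3 -m creep '[{"hand":0,"x":0,"y":0,"z":0.01,"wx":0,"wy":0,"wz":0},{"hand":0,"x":0,"y":0,"z":0.03,"wx":0,"wy":0,"wz":0},{"hand":0,"x":0,"y":0,"z":0.06,"wx":0,"wy":0,"wz":0},{"hand":0,"x":0,"y":0,"z":0.09,"wx":0,"wy":0,"wz":0},{"hand":0,"x":0,"y":0,"z":0.12,"wx":0,"wy":0,"wz":0}]'
python3 -m creep '[{"hand":0,"x":-0.01,"y":0.01,"z":0.02,"wx":0,"wy":0,"wz":0},{"hand":0,"x":-0.03,"y":0.02,"z":0.03,"wx":0,"wy":0,"wz":0},{"hand":0,"x":-0.05,"y":0.03,"z":0.03,"wx":0,"wy":0,"wz":0},{"hand":0,"x":-0.06,"y":0.03,"z":0.03,"wx":0,"wy":0,"wz":0},{"hand":0,"x":-0.06,"y":0.03,"z":0.03,"wx":0,"wy":0,"wz":0}]'
python3 - <<'E'
from h import *
p,d=bot.grab_frame("scene");cv2.imwrite("pics/s5.png",cv2.resize(p[120:290,190:460],None,fx=2.9,fy=2.9,interpolation=cv2.INTER_CUBIC))
p,d=bot.grab_frame("wrist");g=cv2.inRange(p,(0,90,0),(90,255,60));v,u=np.nonzero(g[:230]);print(u.mean(),v.mean(),len(u),bot.read_state()["tcp_pos"][2]);c=bot.camera_params("wrist")
from scipy.spatial.transform import Rotation as R
s=bot.read_state();W=np.eye(4);W[:3,:3]=R.from_euler("xyz",s["tcp_rot"]).as_matrix();W[:3,3]=s["tcp_pos"];c["world_from_camera"]=W@np.array(c["T_tool_cam"])
bot.camera_params=lambda n:c
P=px("wrist",list(zip(u,v)),d);print(np.median(P,0))
E
```

```text
time: 13.02
tcp_pos: [0.5936, -0.2918, 0.1777]
tcp_rot: [-3.141, -0.002, 2.675]
force: [0.9, -0.1, -0.5]
width: 0.0007
gripper_force: 0.0
time: 13.43
tcp_pos: [0.5323, -0.2621, 0.2072]
tcp_rot: [-3.142, -0.002, 2.674]
force: [0.5, 0.1, 0.3]
width: 0.0007
gripper_force: 0.0
nan nan 0 0.20709026735930963
nan<stdin>:3: RuntimeWarning: Mean of empty slice.
  ret = ret.dtype.type(ret / rcount)
  return _methods._mean(a, axis=axis, dtype=dtype,
```

View pics/s5.png

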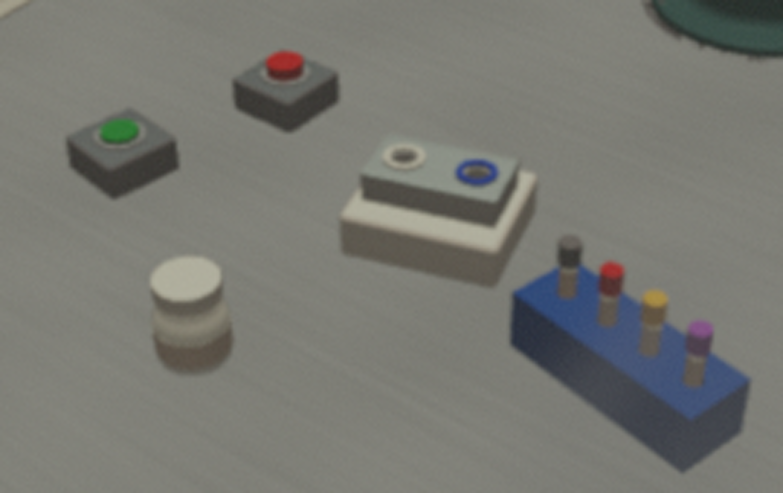

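The crop shows the green cap at (120,131) flat in its collar. The red button at (285,66) still stands tall, and the tubes, heater and jar are undisturbed. I'll hand in.

```bash
python3 -c "
from rig import bot
print(bot.hand_in())"
```

```text
the job is handed in; nothing more can be done
None
```

I pointed at the red-capped tube and then the blue-ringed well for over two seconds each, about 2 cm above each, then pressed the green button fully down. It stayed latched, nothing else was touched, and I handed the job in at about 13.5 s.

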